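# Wind the seedling timer to its stop and back to the marker

### The job

Set the countdown timer for the seedlings: wind its yellow dial clockwise all the way to the stop, then turn it back until its pointer stands at the red marker, and let go. The timer is light and its dial is stiff, so keep the dial pressed down firmly while you turn, without leaning on it hard (stay under 20 N), or the timer will spin on its board. Leave it standing flat where it stood, and do not disturb the pot, the jar or the tape roll.

Things in the scene. Friction and masses are not known exactly. Their poses are not given: they have to be found in the camera images.
- board: Fixed plywood board, 200 x 220 x 8 mm, lying on the bench; origin at the centre of its underside, x and y along its sides. The timer stands on it.
- timer: Free-standing countdown timer, teal square case 110 x 110 mm, about 0.3 kg in all, on four small black feet close to its middle; origin at the centre of its underside (foot level), z up, x away from the cream sounder grille on its front. Case top 38 mm above the origin. The dial turns about the vertical axis through the origin.
- bar_axis (a point): Fixed to the case, on the dial's axis, 72 mm above the timer's origin: mean height of the middle of the yellow upright grip bar on the dial. Bar: 46 mm long (along the pointer), 14 mm thick (take it across this), 30 mm high. It rides loosely on its shaft: untouched, its underside is 52 to 62 mm and its top 82 to 92 mm above the timer's origin, anywhere between, not measured.
- dial (a joint): Dial angle, rad, growing clockwise from above; 1.55 is the hard stop; stays where left. Pointer direction in the timer's frame is 0.78 minus this value (counter-clockwise from x). Takes about 0.19 N m to turn. Pressed down, the bar first sinks through what is left of 10 mm play (about 1 N), then meets a rubber washer, 12 N per mm, giving 2.5 mm at most; the disc does not sink.
- timer_front (a point): Middle of the lower front edge of the timer's case, under the grille, 55 mm from the timer's axis, at foot level; axes as the timer's. Shows whether the timer has spun or slid: with less than roughly 10 N of press on the bar the feet slip and the whole timer spins with the dial. The case does not stand more than about 20 N of press.
- dial_face (a point): Centre of the top face of the yellow dial disc (66 mm diameter), 43 mm above the timer's origin; turns with the dial. Its x axis points along the dial's black pointer (a short mark on the disc's edge, repeated on that end of the bar's top) and along the grip bar.
- marker_dir (a point): On the timer's axis at 38.7 mm above its origin; its x axis points to the red marker, a 14 x 9 x 5 mm tab centred 46 mm from the axis on the edge of the scale, its top 44 mm above the timer's origin. The pointer is to end on this direction. It does not move.
- marker (a joint): Angle of the red marker, same zero and sense as the dial: the pointer is at the marker when both values agree.
- pot: Terracotta pot with a small succulent, 76 mm across, about 100 mm tall; origin at the centre of its underside. Leave alone.
- glue_jar: White jar with a red cap, 60 mm across, 85 mm tall; origin at the centre of its underside. Leave alone.
- tape_roll: Brown roll of parcel tape lying flat, 90 mm across, 48 mm tall; origin at the centre of its underside. Leave alone.
Things that resemble listed ones, but are neither listed nor needed, are in the scene too. Leave any blue look-alike of the timer alone.

How it is judged:
On the way, in this order (a step that is already met when the one before it is completed fails the run):
1. the dial is wound clockwise to its stop (within 0.08 rad of it) (value of joint dial above 1.47 rad), for 0.1 s.
2. the pointer is turned back to the red marker (within 0.12 rad) (angle between the x axis of dial_face and the x axis of marker_dir, either way round below 0.12 rad), for 0.2 s.
At the end, for the whole second after the job is handed in: The pointer stands within 0.12 rad (7 degrees) of the red marker; the timer stands flat and still on its board, its middle and its front edge within 12 mm of where they were; pot, jar and tape roll within 15 mm of where they were (angle between the x axis of dial_face and the x axis of marker_dir, either way round below 0.12 rad and distance of each of timer_front, timer from where it was at the start of the episode below 0.012 m and angle between timer's own z axis and vertical below 0.05 rad and linear speed of timer below 0.02 m/s and distance of each of pot, glue_jar, tape_roll from where it was at the start of the episode below 0.015 m); the robot touches nothing.
It fails at once if the timer spins or slides: its front edge or middle is more than 15 mm from where it was (distance of any of timer_front, timer from where it was at the start of the episode above 0.015 m).
It fails at once if the timer is pressed onto its board with more than 26 N (about 22 N of press and its own weight) (contact force between timer and board above 26 N).
It fails at once if the pot, the jar or the tape roll is pushed by more than 20 mm (distance of any of pot, glue_jar, tape_roll from where it was at the start of the episode above 0.02 m).
It also fails if it takes over 51 s, if anything falls off the work surface, if the arm or the gripper's body presses on something with over 40 N, if the wrist force passes 120 N, or if a joint passes its speed limit or range.

### The arm

A 6-joint arm with a two-finger parallel gripper is mounted at the origin on the work surface. World frame = base frame: x ahead of the robot, y to its left, z up, the work surface at z = 0. Lengths are in m, angles in rad, forces in N, time in s.
With the tool pointing down it reaches from about 0.425 to 0.925 m from the base axis. Payload 12.5 kg.
Tool frame: the origin (TCP) lies on the centre line of the jaws, within the pads' length; the fingertips stand 22 mm ahead of it and the grasp point (between the pads) lies 3 mm ahead of it (r.tips_ahead is the distance from the TCP to the fingertips, in m); z points along the fingers, y is the line along which they close (so a half turn about z gives the same grasp; the last joint's range is limited). The gripper opens to 85 mm and grips with 20 to 120 N. Pads are 22 mm wide; open, the fingers measure 114 mm over their backs; the gripper's body (76 mm by 85 mm) begins 54 mm behind the grasp point. The pads swing forward as they close: fully open they stand 13 mm farther back than shut.
Start: joints at [1.141, 0.491, 1.559, -0, 1.092, -0.106], TCP at [0.199, 0.593, 0.253] pointing down, gripper open.
Joint ranges: [-3.1, 3.1], [-0.84, 2.19], [0.05, 2.79], [-1.13, 4.28], [0.06, 2.93], [-2.69, 2.69]. Speed limits (rad/s): [2.22, 2.22, 2.79, 3.14, 3.14, 3.14].

### API

Orientations are given as [roll, pitch, yaw] about the fixed x, y, z axes, in that order (R = Rz(yaw) Ry(pitch) Rx(roll)).
In Python, from rig import monitor, capture, camera_params, job, boxes_of, outline_of, r gives the robot as it stands.
- The arm moves only by the tool arm_command, never from a script. Its argument "moves" is a list of rows, each an object of numbers: "tx", "ty", "tz": the shift along the tool's x, y, z in units of 3 cm (1.0 is 3 cm); "rx", "ry", "rz": the turn, a rotation vector about the tool's x, y, z in units of 5 degrees (1.0 is 5 degrees). In form: [{"tx": .., "ty": .., "tz": .., "rx": .., "ry": .., "rz": ..}, ...]. A call has 1 to 20 rows; each row shifts and turns the commanded pose from where the row before left it, along the tool's axes as they then stand; what a row does not reach is not made up. A row lasts 1/10 s, in which the tool goes at most 50 mm and 8.59 degrees, less where a joint would pass 70% of its speed; a pose out of reach is approached as far as the arm can. A call with a number of a shift or a turn outside -1 to 1 is refused whole. A call with a gripper value outside its range is refused whole. "fingers" is the opening, from 0 (shut) to 1 (fully open), set as the call begins (left out, the last holds). The fingers move at their own pace and stop on an object; "newtons" is the grip in N (left out, the last holds). Time passes only in rows, so rows that do not move let the fingers close. It gives the time, the measured TCP pose, the force, the opening and the grip force at its end, in the units of the state.
- monitor.get_obs(): the state, without advancing time (a new reading comes with each control period).
- capture(name): name is "side" or "top" or "wrist"; returns the picture (480x640x3 uint8, red, green, blue); there is no depth.
- camera_params(name): a dict with "mtx" (3x3 intrinsics, pixels), "D" ([k1, k2, p1, p2, k3] as OpenCV has them; the pictures are not rectified), "origin" and "orientation" of the camera in the world. Camera axes: x right, y up, looking along -z (the intrinsics and any distortion apply to the point x, -y, -z); pixel columns grow to the right and rows downward; lengths in m; the calibration is good to about 2 mm. A picture is of the moment at which its call begins: read the wrist's pose just before it. camera_params takes no time and is no camera call; for the wrist camera it gives the pose at the moment of the call.
- job.job_done(): hands the job in; it is judged then, once.
Trained networks look in the newest picture that a camera, given by its name, has taken for a name from the list of things; names that differ only in an ending like _2 or _b are one class to them, and where a whole thing is asked for, a point or a joint stands for the part that bears it (a point fixed in the world has none). Each returns a list of dicts, best first, with "conf" (0 to 1); they miss things now and then, are a little off and sometimes report something else, mostly with a low value. They report only what shows in the picture. A call takes as long as a camera call. They do not tell look-alikes from the thing itself.
- boxes_of(camera, label): "xy" ([column, row] in pixels, amid what is visible of it).
- outline_of(camera, label): "region" (480x640 bool, what is visible of it) and "xy" ([column, row] in pixels, amid what is visible of it).
The state is a dict: "t": time; "qpos": joint angles; "joint_vel": joint speeds; "joint_efforts": joint torques, N m; "tcp_pos": TCP position; "tcp_rot": TCP orientation; "ft_force": force on the tool from outside, world axes, zero at the start; "torque": the same for the moment, N m; "grip_width": finger opening in m; "grasp_force": force on a finger pad.
Only numpy, scipy, OpenCV 4.12 (cv2) and the standard library are available. Lean on these libraries where they do the work, as an engineer would, in place of code of your own. Each camera call takes 0.05 s, during which the arm holds its last target. There are 200 camera calls.

## Working session

There is one attempt and no reset: what is moved stays moved. The work goes in short steps, Python scripts to look and compute and a tool call to move; the robot and the scene stay as the last step left them, time stands still between calls to the robot, and variables do not carry over. Pictures are saved under pics/ and viewed, at most 10 in all, crops included, and the job is handed in when it is done.

Besides the shell and the picture viewer there is one more tool, called after ">>>" in YAML: its name, and indented under it one key for each argument. arm_command: Moves the arm, as the interface text tells. Its arguments: {"type":"object","properties":{"moves":{"type":"array"},"fingers":{"type":"number"},"newtons":{"type":"number"}},"required":["moves"]}

```bash
mkdir -p pics; ls; python3 - <<'E'
from rig import *
import cv2,numpy as np
for n in("top","side"):
    im=capture(n); cv2.imwrite(f"pics/{n}0.png",im[:,:,::-1])
    p=camera_params(n); print(n,p)
o=monitor.get_obs(); print(o)
for l in("timer","dial","marker","board"):
    print(l,[(b['conf'],b['xy']) for b in boxes_of("top",l)])
print(r.tips_ahead)
E
```

```text
pics
top {'mtx': array([[525.00777618,   0.        , 316.37611977],
       [  0.        , 525.00777618, 238.06467095],
       [  0.        ,   0.        ,   1.        ]]), 'D': array([-0.02888632,  0.        ,  0.        ,  0.        ,  0.        ]), 'origin': array([0.36930241, 0.05963083, 1.14672256]), 'orientation': array([ 0.17174482, -0.00408633, -1.57856095])}
side {'mtx': array([[621.91924145,   0.        , 327.2322924 ],
       [  0.        , 621.91924145, 235.3617055 ],
       [  0.        ,   0.        ,   1.        ]]), 'D': array([-0.02109337,  0.        ,  0.        ,  0.        ,  0.        ]), 'origin': array([ 0.48661207, -0.89918002,  0.69673454]), 'orientation': array([ 0.98472704,  0.0086582 , -0.05032832])}
{'t': 0.1, 'qpos': array([ 1.14138921e+00,  4.91493643e-01,  1.55938849e+00, -1.00745975e-05,
        1.09170895e+00, -1.05613090e-01]), 'joint_vel': array([-3.72512862e-04, -2.44001577e-03, -3.00605017e-03,  1.65886060e-03,
        4.07214116e-05,  1.12721522e-03]), 'joint_efforts': array([ 2.84931295e-03, -6.19446158e+01, -2.62031382e+01, -2.76527277e-05,
        2.93498735e-03, -4.59157491e-06]), 'tcp_pos': array([0.19876677, 0.59236213, 0.25278967]), 'tcp_rot': array([-3.14059884e+00, -9.63660788e-05,  2.81780323e+00]), 'ft_force': array([-0.26576732,  0.50755421, -0.53774634]), 'torque': array([-0.07538254, -0.01634387,  0.00846762]), 'grasp_force': 0.0, 'grip_width': 0.08565109803594811}
timer [(0.86, [306.5, 265.3]), (0.83, [237.2, 372.3]), (0.28, [301.7, 291.0])]
dial [(0.95, [307.4, 263.0]), (0.95, [233.1, 375.0])]
marker []
board [(0.68, [303.1, 289.0]), (0.48, [306.2, 264.9])]
0.022
```

View pics/top0.png

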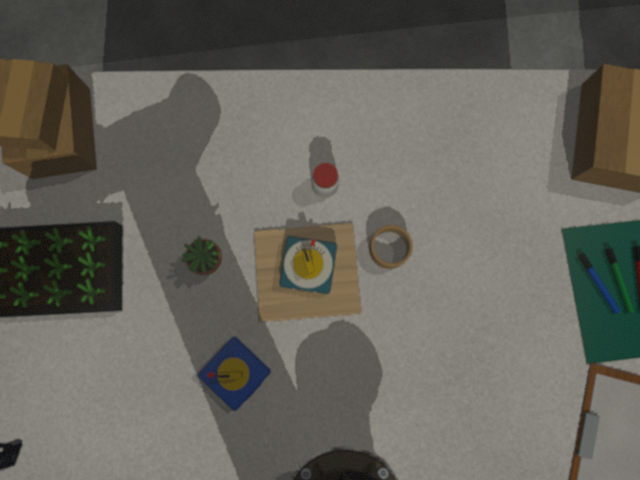

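View pics/side0.png

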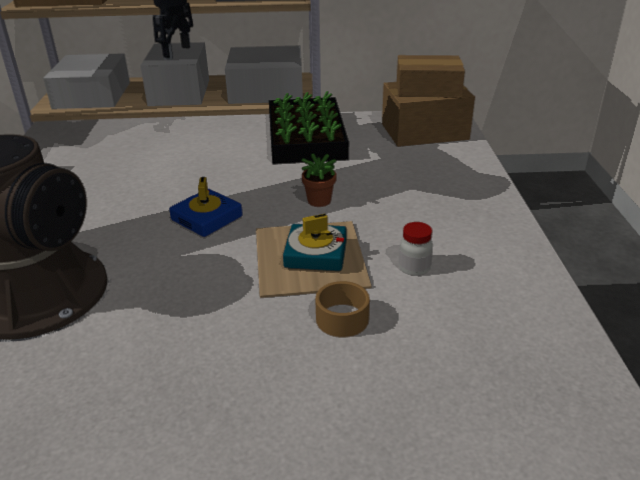

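Candidates for the timer are the teal one on the board at top (307,264) and the blue look-alike at (234,374). The description says teal on the board, so I choose (307,264). Next I check it in a crop and locate it.

```bash
cat > h.py <<'E'
import numpy as np, cv2
from scipy.spatial.transform import Rotation as R
from rig import *
def pix2w(p,uv,z):
    q=cv2.undistortPoints(np.array([[uv]],float),p['mtx'],p['D'])[0,0]
    d=R.from_euler('xyz',p['orientation']).apply([q[0],-q[1],-1.]); o=p['origin']
    return o+d*(z-o[2])/d[2]
def w2pix(p,X):
    c=R.from_euler('xyz',p['orientation']).inv().apply(np.array(X)-p['origin'])
    return cv2.projectPoints(np.array([[c[0],-c[1],-c[2]]]),np.zeros(3),np.zeros(3),p['mtx'],p['D'])[0][0,0]
E
python3 - <<'E'
from h import *
p=camera_params("top"); im=capture("top")
for l in("timer","dial_face","bar_axis","marker","marker_dir","board"):
    for b in outline_of("top",l):
        m=b['region']; 
        print(l,round(b['conf'],2),np.round(b['xy'],1),m.sum(), cv2.minAreaRect(np.argwhere(m)[:,::-1].astype(np.float32)))
print(pix2w(p,[307.5,264],.046),pix2w(p,[307.4,263],.051))
c=cv2.resize(im[215:330,245:370],None,fx=6,fy=5.2,interpolation=cv2.INTER_CUBIC) if 0 else cv2.resize(im[225:305,265:350],None,fx=7,fy=7,interpolation=cv2.INTER_CUBIC)
cv2.imwrite("pics/c1.png",c[:,:,::-1])
for n,uv in dict(pot=(202,257),jar=(325,176),tape=(390,247)).items(): print(n,pix2w(p,uv,.05))
E
```

```text
timer 0.91 [307.3 265.5] 2758 ((307.689208984375, 265.3648681640625), (53.100868225097656, 54.08726119995117), 9.462322235107422)
timer 0.78 [237.6 374.9] 3042 ((234.0012969970703, 372.5727233886719), (55.50514602661133, 56.66203689575195), 43.9583740234375)
dial_face 0.88 [308.  260.6] 707 ((308.5, 263.5), (29.0, 29.0), 90.0)
dial_face 0.7 [232.8 372.2] 798 ((232.25001525878906, 372.75), (31.11269760131836, 30.40559196472168), 45.0)
bar_axis 0.83 [308.3 266.6] 2771 ((308.2410583496094, 265.1185607910156), (52.88732147216797, 53.32179641723633), 9.090277671813965)
bar_axis 0.64 [235.6 371.1] 3069 ((234.25003051757812, 372.7500305175781), (56.56854248046875, 57.27565002441406), 45.0)
marker_dir 0.73 [402.8 246.9] 685 ((390.75006103515625, 247.75003051757812), (41.719295501708984, 43.84062194824219), 45.0)
board 0.8 [301.3 290.5] 6333 ((306.12066650390625, 272.44830322265625), (91.26699829101562, 101.48157501220703), 85.2363510131836)
[0.50478482 0.07280873 0.046     ] [0.50628537 0.07294854 0.051     ]
pot [0.5206836  0.29509453 0.05      ]
jar [0.69577344 0.03393736 0.05      ]
tape [ 0.53920221 -0.10199211  0.05      ]
```

View pics/c1.png

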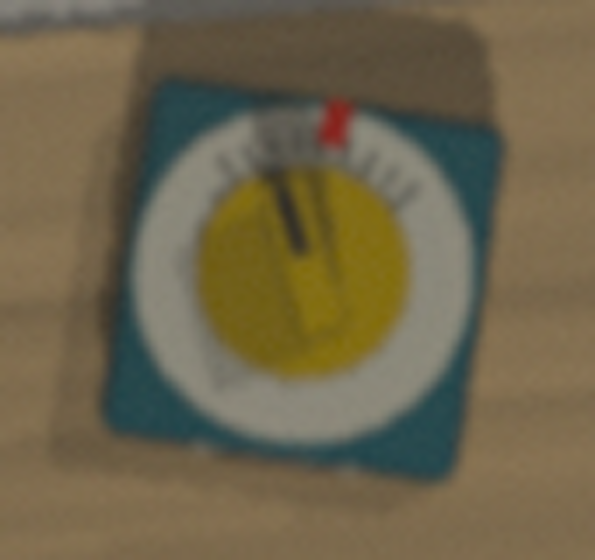

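The crop confirms the teal timer. Its grille is at the bottom (205..350, 445..468), the pointer is up-left at (285,200), and the red marker is at (338,122), right of the pointer. I go above it now.

>>> arm_command:
  moves:
    - {"tx": -0.76,"ty": -0.66}
    - {"tx": -0.76,"ty": -0.66}
    - {"tx": -0.76,"ty": -0.66}
    - {"tx": -0.76,"ty": -0.66}
    - {"tx": -0.76,"ty": -0.66}
    - {"tx": -0.76,"ty": -0.66}
    - {"tx": -0.76,"ty": -0.66}
    - {"tx": -0.76,"ty": -0.66}
    - {"tx": -0.76,"ty": -0.66}
    - {"tx": -0.76,"ty": -0.66}
    - {"tx": -0.76,"ty": -0.66}
    - {"tx": -0.76,"ty": -0.66}
    - {"tx": -0.76,"ty": -0.66}
    - {"tx": -0.76,"ty": -0.66}
    - {"tx": -0.76,"ty": -0.66}
    - {"tx": -0.76,"ty": -0.66}
    - {"tx": -0.76,"ty": -0.66}
    - {"tx": -0.76,"ty": -0.66}
    - {"tx": -0.76,"ty": -0.66}
    - {"tx": -0.76,"ty": -0.66}

```text
invalid input at $.moves[0]: expected keys tx, ty, tz, rx, ry, rz
```

>>> arm_command:
  moves:
    - {"rz": -0.7}
    - {"rz": -0.7}
    - {"rz": -0.7}
    - {"rz": -0.7}
    - {"rz": -0.7}
    - {"rz": -0.7}
    - {"rz": -0.7}
    - {"rz": -0.7}
    - {"rz": -0.7}
    - {"rz": -0.7}
    - {"rz": 0}
    - {"rz": 0}

```text
invalid input at $.moves[0]: expected keys tx, ty, tz, rx, ry, rz
```

```bash
python3 - <<'E'
from h import *
o=monitor.get_obs(); p=camera_params("wrist"); im=capture("wrist"); cv2.imwrite("pics/w1.png",im[:,:,::-1])
print(o['t'],o['tcp_pos'],o['tcp_rot'],o['ft_force'],o['qpos']); print(p)
for l in("timer","dial_face","marker"):
    for b in outline_of("wrist",l):
        m=b['region']; print(l,round(b['conf'],2),np.round(b['xy'],1),m.sum(),cv2.minAreaRect(np.argwhere(m)[:,::-1].astype(np.float32)))
E
```

```text
0.65 [0.19886311 0.59252601 0.25331868] [3.14152290e+00 3.40723627e-05 2.81778935e+00] [-0.20090643 -0.0985785  -0.11719406] [ 1.14136466e+00  4.90905262e-01  1.55891449e+00 -2.98933722e-05
  1.09169994e+00 -1.05614591e-01]
{'mtx': array([[400.81348603,   0.        , 320.24177128],
       [  0.        , 400.81348603, 245.53109565],
       [  0.        ,   0.        ,   1.        ]]), 'D': array([-0.01406436,  0.        ,  0.        ,  0.        ,  0.        ]), 'origin': array([0.11990579, 0.61965404, 0.37404249]), 'orientation': array([-3.28724253e-01, -8.21344915e-04,  1.24624094e+00])}
timer 0.71 [ 34.8 377. ] 5861 ((42.99999237060547, 378.4999694824219), (85.99998474121094, 106.99998474121094), 0.0)
dial_face 0.73 [ 14.  396.2] 1463 ((19.0, 398.0), (52.0, 38.0), 90.0)
marker 0.51 [ 46.5 390. ] 139 ((43.896568298339844, 385.7413635253906), (9.099071502685547, 16.341190338134766), 68.19859313964844)
```

View pics/w1.png

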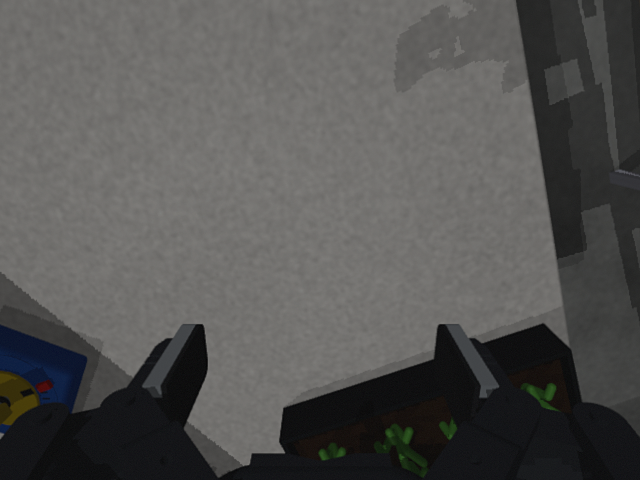

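The wrist view shows only bench, the blue look-alike at the lower left and the seedling tray. The moves were refused because each row needs all six keys, so I resend them.

>>> arm_command:
  moves:
    - {"tx": -0.76,"ty": -0.66,"tz": 0,"rx": 0,"ry": 0,"rz": 0}
    - {"tx": -0.76,"ty": -0.66,"tz": 0,"rx": 0,"ry": 0,"rz": 0}
    - {"tx": -0.76,"ty": -0.66,"tz": 0,"rx": 0,"ry": 0,"rz": 0}
    - {"tx": -0.76,"ty": -0.66,"tz": 0,"rx": 0,"ry": 0,"rz": 0}
    - {"tx": -0.76,"ty": -0.66,"tz": 0,"rx": 0,"ry": 0,"rz": 0}
    - {"tx": -0.76,"ty": -0.66,"tz": 0,"rx": 0,"ry": 0,"rz": 0}
    - {"tx": -0.76,"ty": -0.66,"tz": 0,"rx": 0,"ry": 0,"rz": 0}
    - {"tx": -0.76,"ty": -0.66,"tz": 0,"rx": 0,"ry": 0,"rz": 0}
    - {"tx": -0.76,"ty": -0.66,"tz": 0,"rx": 0,"ry": 0,"rz": 0}
    - {"tx": -0.76,"ty": -0.66,"tz": 0,"rx": 0,"ry": 0,"rz": 0}
    - {"tx": -0.76,"ty": -0.66,"tz": 0,"rx": 0,"ry": 0,"rz": 0}
    - {"tx": -0.76,"ty": -0.66,"tz": 0,"rx": 0,"ry": 0,"rz": 0}
    - {"tx": -0.76,"ty": -0.66,"tz": 0,"rx": 0,"ry": 0,"rz": 0}
    - {"tx": -0.76,"ty": -0.66,"tz": 0,"rx": 0,"ry": 0,"rz": 0}
    - {"tx": -0.76,"ty": -0.66,"tz": 0,"rx": 0,"ry": 0,"rz": 0}
    - {"tx": -0.76,"ty": -0.66,"tz": 0,"rx": 0,"ry": 0,"rz": 0}
    - {"tx": -0.76,"ty": -0.66,"tz": 0,"rx": 0,"ry": 0,"rz": 0}
    - {"tx": -0.76,"ty": -0.66,"tz": 0,"rx": 0,"ry": 0,"rz": 0}
    - {"tx": -0.76,"ty": -0.66,"tz": 0,"rx": 0,"ry": 0,"rz": 0}
    - {"tx": -0.76,"ty": -0.66,"tz": 0,"rx": 0,"ry": 0,"rz": 0}

```text
t: 2.85
tcp_pos: [0.5057, 0.0708, 0.2534]
tcp_rot: [3.141, 0.0, 2.818]
ft_force: [0.2, -0.1, 0.9]
grip_width: 0.0854
grasp_force: 0.0
```

>>> arm_command:
  moves:
    - {"tx": 0,"ty": 0,"tz": 0,"rx": 0,"ry": 0,"rz": -0.7}
    - {"tx": 0,"ty": 0,"tz": 0,"rx": 0,"ry": 0,"rz": -0.7}
    - {"tx": 0,"ty": 0,"tz": 0,"rx": 0,"ry": 0,"rz": -0.7}
    - {"tx": 0,"ty": 0,"tz": 0,"rx": 0,"ry": 0,"rz": -0.7}
    - {"tx": 0,"ty": 0,"tz": 0,"rx": 0,"ry": 0,"rz": -0.7}
    - {"tx": 0,"ty": 0,"tz": 0,"rx": 0,"ry": 0,"rz": -0.7}
    - {"tx": 0,"ty": 0,"tz": 0,"rx": 0,"ry": 0,"rz": -0.7}
    - {"tx": 0,"ty": 0,"tz": 0,"rx": 0,"ry": 0,"rz": -0.7}
    - {"tx": 0,"ty": 0,"tz": 0,"rx": 0,"ry": 0,"rz": -0.7}
    - {"tx": 0,"ty": 0,"tz": 0,"rx": 0,"ry": 0,"rz": -0.7}
    - {"tx": 0,"ty": 0,"tz": 0,"rx": 0,"ry": 0,"rz": 0}
    - {"tx": 0,"ty": 0,"tz": 0,"rx": 0,"ry": 0,"rz": 0}

```text
t: 4.05
tcp_pos: [0.5052, 0.072, 0.2534]
tcp_rot: [3.142, 0.0, -2.856]
ft_force: [0.1, -0.8, 0.6]
grip_width: 0.0849
grasp_force: 0.0
```

```bash
python3 - <<'E'
from h import *
o=monitor.get_obs(); p=camera_params("wrist"); im=capture("wrist"); cv2.imwrite("pics/w2.png",im[:,:,::-1]); np.save("w2.npy",im); np.save("w2p.npy",p)
print(o['t'],o['tcp_pos'],o['tcp_rot'],o['ft_force'],o['qpos']); print(p)
for l in("timer","dial_face","marker"):
    for b in outline_of("wrist",l):
        m=b['region']; print(l,round(b['conf'],2),np.round(b['xy'],1),m.sum(),cv2.minAreaRect(np.argwhere(m)[:,::-1].astype(np.float32)))
E
```

```text
4.05 [0.50517162 0.07202535 0.25335522] [ 3.14158326e+00  1.94239013e-04 -2.85627550e+00] [ 0.06781556 -0.79699588  0.55360106] [ 1.20867953e-02  3.28527354e-01  1.83568740e+00  7.41429230e-05
  9.77193407e-01 -1.84406815e+00]
{'mtx': array([[400.81348603,   0.        , 320.24177128],
       [  0.        , 400.81348603, 245.53109565],
       [  0.        ,   0.        ,   1.        ]]), 'D': array([-0.01406436,  0.        ,  0.        ,  0.        ,  0.        ]), 'origin': array([0.42525125, 0.04934315, 0.37404435]), 'orientation': array([-3.29223513e-01, -3.75557907e-04,  1.85533727e+00])}
timer 0.8 [317.8 208.6] 16479 ((319.3992614746094, 209.25616455078125), (134.22189331054688, 131.43704223632812), 25.559965133666992)
timer 0.69 [568.7  35.3] 8797 ((573.5, 45.0), (90.0, 131.0), 90.0)
dial_face 0.87 [318.4 218. ] 4870 ((318.75, 214.24998474121094), (77.78173828125, 77.07463836669922), 45.0)
dial_face 0.76 [605.1  11.9] 1966 ((602.5, 16.0), (32.0, 73.0), 90.0)
marker 0.71 [293.  261.1] 167 ((293.2692565917969, 260.65386962890625), (10.542950630187988, 16.248550415039062), 29.744882583618164)
marker 0.4 [322.4 217.3] 4893 ((319.0000305175781, 214.50001525878906), (77.07463073730469, 77.07463836669922), 45.0)
```

View pics/w2.png

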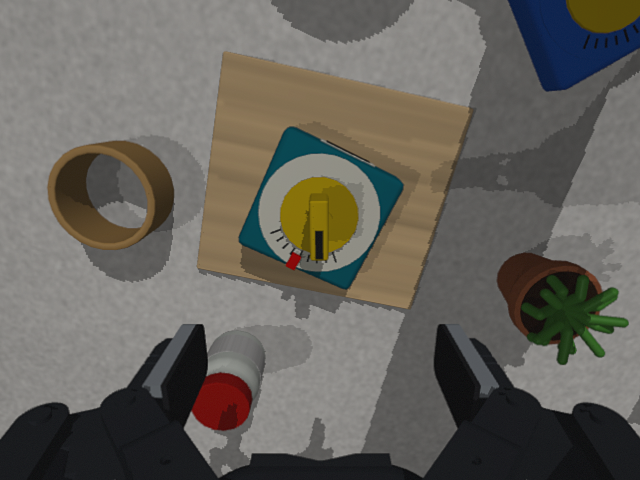

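The wrist view shows the timer at (318,213), bar near vertical with black pointer end at (319,245), and marker at (293,261). I measure these precisely.

```bash
python3 - <<'E'
from h import *
p=np.load("w2p.npy",allow_pickle=True).item(); im=np.load("w2.npy")
hsv=cv2.cvtColor(im,cv2.COLOR_RGB2HSV); H,S,V=[hsv[...,i].astype(int) for i in range(3)]
roi=np.zeros(H.shape,bool); roi[115:300,230:415]=1
teal=roi&(H>85)&(H<100)&(S>150)
red=roi&((H<6)|(H>174))&(S>150)&(V>90)
# case outline -> world at z .046
c=max(cv2.findContours(cv2.morphologyEx((teal).astype(np.uint8),cv2.MORPH_CLOSE,np.ones((3,3))),0,2)[0],key=cv2.contourArea)
hull=cv2.convexHull(np.argwhere(teal)[:,::-1].astype(np.float32))[:,0]
W=np.array([pix2w(p,u,.046)[:2] for u in hull]); print("case",cv2.minAreaRect((W*1000).astype(np.float32)))
yel=roi&(H>20)&(H<33)&(S>190)&(abs(np.arange(640)-318)<45)&((abs(np.arange(480)-214)<48)[:,None])
hy=cv2.convexHull(np.argwhere(yel)[:,::-1].astype(np.float32))[:,0]
W=np.array([pix2w(p,u,.051)[:2] for u in hy if u[1]<225]); 
A=np.c_[2*W,np.ones(len(W))]; s=np.linalg.lstsq(A,(W**2).sum(1),rcond=None)[0]; ctr=s[:2]; print("disc",ctr,np.sqrt(s[2]+ctr@ctr),yel.sum())
m=np.argwhere(red)[:,::-1].mean(0); mw=pix2w(p,m,.051)[:2]; print("red",m,red.sum(),mw,np.hypot(*(mw-ctr)),np.arctan2(*(mw-ctr)[::-1]))
for u in((309.5,260),(309.5,200),(328,260),(327,200)): print(u,pix2w(p,u,.095)[:2])
x=im[180:275,275:365]; cv2.imwrite("pics/c2.png",cv2.resize(x,None,fx=6,fy=6,interpolation=cv2.INTER_NEAREST)[:,:,::-1])
E
```

```text
case ((504.8577880859375, 71.80608367919922), (106.61446380615234, 108.13113403320312), 80.93423461914062)
disc [0.50616951 0.07181425] 0.03189953152450339 4499
red [292.99354839 260.90322581] 155 [0.55120511 0.06180572] 0.04613432185062304 -0.21868215057683105
(309.5, 260) [0.5299029  0.07172371]
(309.5, 200) [0.4861493 0.059336 ]
(328, 260) [0.52603622 0.084951  ]
(327, 200) [0.48267069 0.07123397]
```

View pics/c2.png

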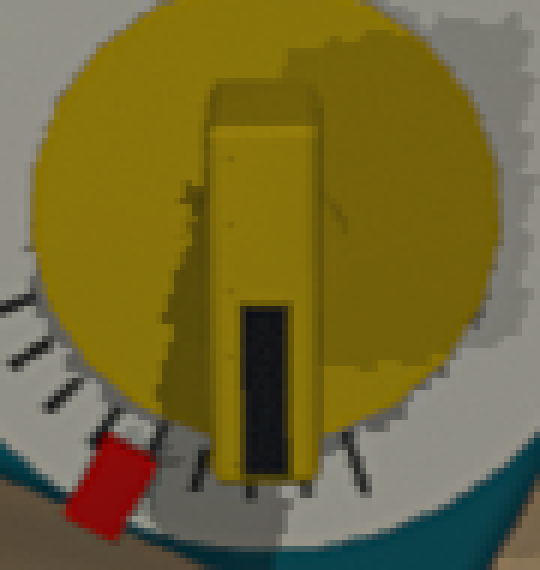

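The bar and disc centre is at about (0.506, 0.072), and the bar top back-projects onto the axis at z≈0.095. Bar yaw ≈0.28, marker yaw ≈−0.219, timer yaw ≈−0.158. That puts the dial at about 0.34 and the marker at about 0.84. The red tab measures 46 mm from the axis, as specified. I descend.

>>> arm_command:
  moves:
    - {"tx": -0.03,"ty": -0.02,"tz": 0.5,"rx": 0,"ry": 0,"rz": 0}
    - {"tx": 0,"ty": 0,"tz": 0.5,"rx": 0,"ry": 0,"rz": 0}
    - {"tx": 0,"ty": 0,"tz": 0.5,"rx": 0,"ry": 0,"rz": 0}
    - {"tx": 0,"ty": 0,"tz": 0.5,"rx": 0,"ry": 0,"rz": 0}
    - {"tx": 0,"ty": 0,"tz": 0.5,"rx": 0,"ry": 0,"rz": 0}
    - {"tx": 0,"ty": 0,"tz": 0.5,"rx": 0,"ry": 0,"rz": 0}
    - {"tx": 0,"ty": 0,"tz": 0.5,"rx": 0,"ry": 0,"rz": 0}
    - {"tx": 0,"ty": 0,"tz": 0.5,"rx": 0,"ry": 0,"rz": 0}
    - {"tx": 0,"ty": 0,"tz": 0.5,"rx": 0,"ry": 0,"rz": 0}
    - {"tx": 0,"ty": 0,"tz": 0.5,"rx": 0,"ry": 0,"rz": 0}
    - {"tx": 0,"ty": 0,"tz": 0.2,"rx": 0,"ry": 0,"rz": 0}
    - {"tx": 0,"ty": 0,"tz": 0.1,"rx": 0,"ry": 0,"rz": 0}
    - {"tx": 0,"ty": 0,"tz": 0,"rx": 0,"ry": 0,"rz": 0}
    - {"tx": 0,"ty": 0,"tz": 0,"rx": 0,"ry": 0,"rz": 0}

```text
t: 5.65
tcp_pos: [0.5064, 0.0717, 0.0948]
tcp_rot: [-3.141, 0.001, -2.855]
ft_force: [0.9, -1.0, 0.4]
grip_width: 0.0852
grasp_force: 0.0
```

```bash
python3 - <<'E'
from h import *
o=monitor.get_obs(); im=capture("wrist"); cv2.imwrite("pics/w3.png",im[:,:,::-1])
print(o['tcp_pos'],o['tcp_rot'],o['ft_force'])
E
```

```text
[0.50641464 0.07174592 0.09479365] [-3.14147524e+00  7.88882393e-04 -2.85461994e+00] [ 0.90952168 -0.95410937  0.40924447]
```

View pics/w3.png

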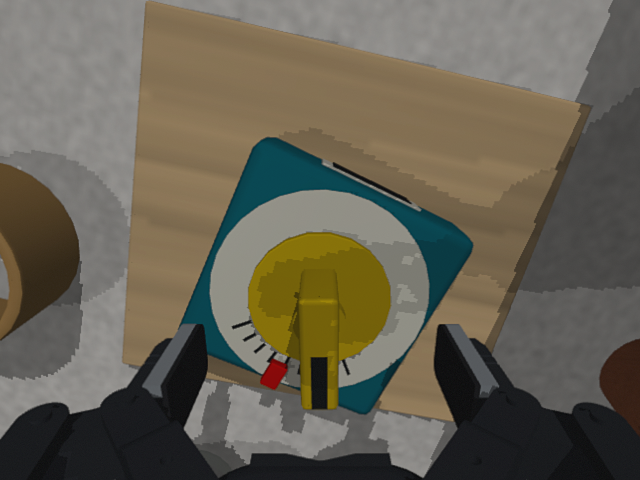

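The bar at (319,355) stands midway between the pads (200 and 440) and is aligned with them. I close on it.

>>> arm_command:
  fingers: 0
  newtons: 50
  moves:
    - {"tx": 0,"ty": 0,"tz": 0,"rx": 0,"ry": 0,"rz": 0}
    - {"tx": 0,"ty": 0,"tz": 0,"rx": 0,"ry": 0,"rz": 0}
    - {"tx": 0,"ty": 0,"tz": 0,"rx": 0,"ry": 0,"rz": 0}
    - {"tx": 0,"ty": 0,"tz": 0,"rx": 0,"ry": 0,"rz": 0}
    - {"tx": 0,"ty": 0,"tz": 0,"rx": 0,"ry": 0,"rz": 0}
    - {"tx": 0,"ty": 0,"tz": 0,"rx": 0,"ry": 0,"rz": 0}
    - {"tx": 0,"ty": 0,"tz": 0,"rx": 0,"ry": 0,"rz": 0}
    - {"tx": 0,"ty": 0,"tz": 0,"rx": 0,"ry": 0,"rz": 0}
    - {"tx": 0,"ty": 0,"tz": 0,"rx": 0,"ry": 0,"rz": 0}
    - {"tx": 0,"ty": 0,"tz": 0,"rx": 0,"ry": 0,"rz": 0}

```text
t: 6.7
tcp_pos: [0.5062, 0.0717, 0.0943]
tcp_rot: [3.142, 0.0, -2.855]
ft_force: [0.2, -0.7, 0.3]
grip_width: 0.0129
grasp_force: 52.9
```

>>> arm_command:
  moves:
    - {"tx": 0,"ty": 0,"tz": 0,"rx": 0,"ry": 0,"rz": 0}
    - {"tx": 0,"ty": 0,"tz": 0,"rx": 0,"ry": 0,"rz": 0}
    - {"tx": 0,"ty": 0,"tz": 0,"rx": 0,"ry": 0,"rz": 0}

```text
t: 7.0
tcp_pos: [0.5062, 0.0717, 0.0943]
tcp_rot: [3.142, 0.0, -2.855]
ft_force: [0.3, -0.5, -0.2]
grip_width: 0.0128
grasp_force: 52.9
```

>>> arm_command:
  moves:
    - {"tx": 0,"ty": 0,"tz": 0.03,"rx": 0,"ry": 0,"rz": 0}
    - {"tx": 0,"ty": 0,"tz": 0,"rx": 0,"ry": 0,"rz": 0}
    - {"tx": 0,"ty": 0,"tz": 0,"rx": 0,"ry": 0,"rz": 0}

```text
t: 7.3
tcp_pos: [0.5062, 0.0717, 0.0934]
tcp_rot: [3.142, 0.0, -2.855]
ft_force: [0.4, -0.8, 0.8]
grip_width: 0.013
grasp_force: 52.9
```

>>> arm_command:
  moves:
    - {"tx": 0,"ty": 0,"tz": 0.02,"rx": 0,"ry": 0,"rz": 0}
    - {"tx": 0,"ty": 0,"tz": 0,"rx": 0,"ry": 0,"rz": 0}
    - {"tx": 0,"ty": 0,"tz": 0,"rx": 0,"ry": 0,"rz": 0}

```text
t: 7.6
tcp_pos: [0.5062, 0.0717, 0.0928]
tcp_rot: [3.142, 0.0, -2.854]
ft_force: [0.1, -0.4, 0.2]
grip_width: 0.0132
grasp_force: 52.9
```

>>> arm_command:
  moves:
    - {"tx": 0,"ty": 0,"tz": 0.03,"rx": 0,"ry": 0,"rz": 0}
    - {"tx": 0,"ty": 0,"tz": 0,"rx": 0,"ry": 0,"rz": 0}
    - {"tx": 0,"ty": 0,"tz": 0,"rx": 0,"ry": 0,"rz": 0}

```text
t: 7.9
tcp_pos: [0.5062, 0.0717, 0.0919]
tcp_rot: [3.142, 0.0, -2.855]
ft_force: [-0.3, -0.5, -0.2]
grip_width: 0.0133
grasp_force: 52.9
```

>>> arm_command:
  moves:
    - {"tx": 0,"ty": 0,"tz": 0.02,"rx": 0,"ry": 0,"rz": 0}
    - {"tx": 0,"ty": 0,"tz": 0,"rx": 0,"ry": 0,"rz": 0}
    - {"tx": 0,"ty": 0,"tz": 0,"rx": 0,"ry": 0,"rz": 0}

```text
t: 8.2
tcp_pos: [0.5062, 0.0717, 0.0913]
tcp_rot: [3.142, 0.0, -2.855]
ft_force: [0.0, -0.8, 0.1]
grip_width: 0.0131
grasp_force: 52.9
```

>>> arm_command:
  moves:
    - {"tx": 0,"ty": 0,"tz": 0.03,"rx": 0,"ry": 0,"rz": 0}
    - {"tx": 0,"ty": 0,"tz": 0,"rx": 0,"ry": 0,"rz": 0}
    - {"tx": 0,"ty": 0,"tz": 0,"rx": 0,"ry": 0,"rz": 0}

```text
t: 8.5
tcp_pos: [0.5062, 0.0717, 0.0903]
tcp_rot: [3.141, -0.0, -2.855]
ft_force: [-0.3, -1.3, 0.3]
grip_width: 0.0124
grasp_force: 52.9
```

>>> arm_command:
  moves:
    - {"tx": 0,"ty": 0,"tz": 0.02,"rx": 0,"ry": 0,"rz": 0}
    - {"tx": 0,"ty": 0,"tz": 0,"rx": 0,"ry": 0,"rz": 0}
    - {"tx": 0,"ty": 0,"tz": 0,"rx": 0,"ry": 0,"rz": 0}

```text
t: 8.8
tcp_pos: [0.5062, 0.0717, 0.0898]
tcp_rot: [3.142, 0.0, -2.855]
ft_force: [0.3, -1.0, 0.3]
grip_width: 0.0129
grasp_force: 52.9
```

>>> arm_command:
  moves:
    - {"tx": 0,"ty": 0,"tz": 0.03,"rx": 0,"ry": 0,"rz": 0}
    - {"tx": 0,"ty": 0,"tz": 0,"rx": 0,"ry": 0,"rz": 0}
    - {"tx": 0,"ty": 0,"tz": 0,"rx": 0,"ry": 0,"rz": 0}

```text
t: 9.1
tcp_pos: [0.5062, 0.0717, 0.0891]
tcp_rot: [-3.142, 0.0, -2.854]
ft_force: [-0.1, -1.5, 5.3]
grip_width: 0.0129
grasp_force: 53.7
```

>>> arm_command:
  moves:
    - {"tx": 0,"ty": 0,"tz": 0.02,"rx": 0,"ry": 0,"rz": 0}
    - {"tx": 0,"ty": 0,"tz": 0,"rx": 0,"ry": 0,"rz": 0}
    - {"tx": 0,"ty": 0,"tz": 0,"rx": 0,"ry": 0,"rz": 0}

```text
t: 9.4
tcp_pos: [0.5063, 0.0717, 0.0888]
tcp_rot: [-3.141, 0.001, -2.854]
ft_force: [-2.2, -1.9, 9.5]
grip_width: 0.0128
grasp_force: 54.2
```

>>> arm_command:
  moves:
    - {"tx": 0,"ty": 0,"tz": 0.027,"rx": 0,"ry": 0,"rz": 0}
    - {"tx": 0,"ty": 0,"tz": 0,"rx": 0,"ry": 0,"rz": 0}
    - {"tx": 0,"ty": 0,"tz": 0,"rx": 0,"ry": 0,"rz": 0}

```text
t: 9.7
tcp_pos: [0.5063, 0.0717, 0.0883]
tcp_rot: [-3.141, 0.001, -2.855]
ft_force: [-1.5, -1.5, 14.1]
grip_width: 0.0127
grasp_force: 55.0
```

>>> arm_command:
  moves:
    - {"tx": 0,"ty": 0,"tz": 0.005,"rx": 0,"ry": 0,"rz": 0.4}
    - {"tx": 0,"ty": 0,"tz": 0,"rx": 0,"ry": 0,"rz": 0.4}
    - {"tx": 0,"ty": 0,"tz": 0,"rx": 0,"ry": 0,"rz": 0.4}
    - {"tx": 0,"ty": 0,"tz": 0,"rx": 0,"ry": 0,"rz": 0.4}
    - {"tx": 0,"ty": 0,"tz": 0,"rx": 0,"ry": 0,"rz": 0.4}

```text
t: 10.2
tcp_pos: [0.5063, 0.0718, 0.0883]
tcp_rot: [-3.141, 0.001, -3.03]
ft_force: [-3.2, -0.9, 14.8]
grip_width: 0.0127
grasp_force: 55.1
```

```bash
python3 - <<'E'
from h import *
o=monitor.get_obs(); im=capture("wrist"); cv2.imwrite("pics/w4.png",im[:,:,::-1])
print(o['ft_force'],o['torque'])
E
```

```text
[-3.18299952 -0.92014827 14.77621891] [-0.14929609  0.49537483  0.23973195]
```

View pics/w4.png

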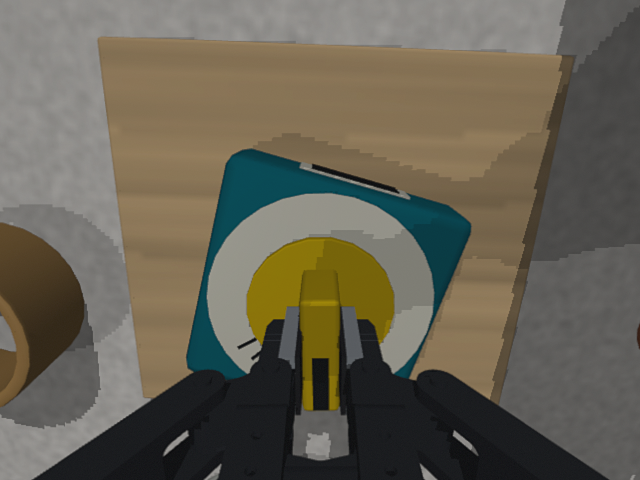

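Between pictures the board and the case have turned together by 10° in the tool's view, with the grille edge going from 26° to 15°. So the timer is not slipping, and the bar at (320,340) stays gripped. I continue in portions.

>>> arm_command:
  moves:
    - {"tx": 0,"ty": 0,"tz": 0,"rx": 0,"ry": 0,"rz": 0.5}
    - {"tx": 0,"ty": 0,"tz": 0,"rx": 0,"ry": 0,"rz": 0.5}
    - {"tx": 0,"ty": 0,"tz": 0,"rx": 0,"ry": 0,"rz": 0.5}
    - {"tx": 0,"ty": 0,"tz": 0,"rx": 0,"ry": 0,"rz": 0.5}
    - {"tx": 0,"ty": 0,"tz": 0,"rx": 0,"ry": 0,"rz": 0.5}
    - {"tx": 0,"ty": 0,"tz": 0,"rx": 0,"ry": 0,"rz": 0.5}
    - {"tx": 0,"ty": 0,"tz": 0,"rx": 0,"ry": 0,"rz": 0.5}
    - {"tx": 0,"ty": 0,"tz": 0,"rx": 0,"ry": 0,"rz": 0.5}

```text
t: 11.05
tcp_pos: [0.5064, 0.0719, 0.0883]
tcp_rot: [3.141, 0.001, 2.904]
ft_force: [-2.1, 0.7, 15.2]
grip_width: 0.0129
grasp_force: 55.1
```

>>> arm_command:
  moves:
    - {"tx": 0,"ty": 0,"tz": 0,"rx": 0,"ry": 0,"rz": 0.5}
    - {"tx": 0,"ty": 0,"tz": 0,"rx": 0,"ry": 0,"rz": 0.5}
    - {"tx": 0,"ty": 0,"tz": 0,"rx": 0,"ry": 0,"rz": 0.5}
    - {"tx": 0,"ty": 0,"tz": 0,"rx": 0,"ry": 0,"rz": 0.5}
    - {"tx": 0,"ty": 0,"tz": 0,"rx": 0,"ry": 0,"rz": 0.5}
    - {"tx": 0,"ty": 0,"tz": 0,"rx": 0,"ry": 0,"rz": 0.5}
    - {"tx": 0,"ty": 0,"tz": 0,"rx": 0,"ry": 0,"rz": 0.5}
    - {"tx": 0,"ty": 0,"tz": 0,"rx": 0,"ry": 0,"rz": 0.5}
    - {"tx": 0,"ty": 0,"tz": 0,"rx": 0,"ry": 0,"rz": 0}

```text
t: 11.95
tcp_pos: [0.5064, 0.072, 0.0883]
tcp_rot: [3.141, 0.001, 2.555]
ft_force: [-2.5, 1.4, 14.3]
grip_width: 0.0129
grasp_force: 55.0
```

```bash
python3 - <<'E'
from rig import *
o=monitor.get_obs(); print(o['ft_force'],o['torque'],o['qpos'][5])
E
```

```text
[-2.45671399  1.38890239 14.26820553] [0.31300748 0.40182635 0.12528563] -0.9726147525762128
```

>>> arm_command:
  moves:
    - {"tx": 0,"ty": 0,"tz": 0,"rx": 0,"ry": 0,"rz": 0.5}
    - {"tx": 0,"ty": 0,"tz": 0,"rx": 0,"ry": 0,"rz": 0.5}
    - {"tx": 0,"ty": 0,"tz": 0,"rx": 0,"ry": 0,"rz": 0.5}
    - {"tx": 0,"ty": 0,"tz": 0,"rx": 0,"ry": 0,"rz": 0.5}
    - {"tx": 0,"ty": 0,"tz": 0,"rx": 0,"ry": 0,"rz": 0.5}
    - {"tx": 0,"ty": 0,"tz": 0,"rx": 0,"ry": 0,"rz": 0.5}
    - {"tx": 0,"ty": 0,"tz": 0,"rx": 0,"ry": 0,"rz": 0.2}

```text
t: 12.65
tcp_pos: [0.5065, 0.0721, 0.0883]
tcp_rot: [3.14, 0.001, 2.276]
ft_force: [-1.4, 2.8, 15.5]
grip_width: 0.0126
grasp_force: 55.0
```

```bash
python3 - <<'E'
from rig import *
o=monitor.get_obs(); print(o['ft_force'],o['torque'],o['qpos'][5])
E
```

```text
[-1.38292162  2.78797423 15.50526072] [0.38984459 0.34809467 0.2006734 ] -0.693260955416998
```

>>> arm_command:
  moves:
    - {"tx": 0,"ty": 0,"tz": 0,"rx": 0,"ry": 0,"rz": 0.2}
    - {"tx": 0,"ty": 0,"tz": 0,"rx": 0,"ry": 0,"rz": 0.1}

```text
t: 12.85
tcp_pos: [0.5065, 0.072, 0.0883]
tcp_rot: [3.14, 0.001, 2.25]
ft_force: [-1.6, 2.4, 14.4]
grip_width: 0.0127
grasp_force: 55.0
```

```bash
python3 - <<'E'
from rig import *
o=monitor.get_obs(); print(o['ft_force'],o['torque'],o['qpos'][5],o['joint_efforts'][5])
E
```

```text
[-1.64524415  2.38204341 14.39713868] [0.40490238 0.29261744 0.21142526] -0.6680469101013894 0.15989061444997787
```

>>> arm_command:
  moves:
    - {"tx": 0,"ty": 0,"tz": 0,"rx": 0,"ry": 0,"rz": 0.2}
    - {"tx": 0,"ty": 0,"tz": 0,"rx": 0,"ry": 0,"rz": 0.2}
    - {"tx": 0,"ty": 0,"tz": 0,"rx": 0,"ry": 0,"rz": 0}

```text
t: 13.15
tcp_pos: [0.5065, 0.0721, 0.0883]
tcp_rot: [3.14, 0.001, 2.215]
ft_force: [-2.9, 1.4, 14.2]
grip_width: 0.0127
grasp_force: 55.0
```

```bash
python3 - <<'E'
from rig import *
o=monitor.get_obs(); print(o['ft_force'],o['torque'],o['qpos'][5],o['joint_efforts'][5])
E
```

```text
[-2.8544795   1.35510719 14.22715474] [0.39566718 0.31394764 0.14170433] -0.633162415755005 0.3771912306547165
```

Joint 6 effort jumped from 0.16 to 0.38 N m at a dial estimate of 1.55, so the dial is at the stop. Now back about 40° to the marker.

>>> arm_command:
  moves:
    - {"tx": 0,"ty": 0,"tz": 0,"rx": 0,"ry": 0,"rz": -0.5}
    - {"tx": 0,"ty": 0,"tz": 0,"rx": 0,"ry": 0,"rz": -0.5}
    - {"tx": 0,"ty": 0,"tz": 0,"rx": 0,"ry": 0,"rz": -0.5}
    - {"tx": 0,"ty": 0,"tz": 0,"rx": 0,"ry": 0,"rz": -0.5}
    - {"tx": 0,"ty": 0,"tz": 0,"rx": 0,"ry": 0,"rz": -0.5}
    - {"tx": 0,"ty": 0,"tz": 0,"rx": 0,"ry": 0,"rz": -0.5}
    - {"tx": 0,"ty": 0,"tz": 0,"rx": 0,"ry": 0,"rz": -0.5}
    - {"tx": 0,"ty": 0,"tz": 0,"rx": 0,"ry": 0,"rz": -0.5}

```text
t: 13.95
tcp_pos: [0.5064, 0.072, 0.0883]
tcp_rot: [3.14, 0.001, 2.566]
ft_force: [-2.4, 2.1, 13.8]
grip_width: 0.0128
grasp_force: 55.0
```

>>> arm_command:
  moves:
    - {"tx": 0,"ty": 0,"tz": 0,"rx": 0,"ry": 0,"rz": -0.5}
    - {"tx": 0,"ty": 0,"tz": 0,"rx": 0,"ry": 0,"rz": -0.5}
    - {"tx": 0,"ty": 0,"tz": 0,"rx": 0,"ry": 0,"rz": -0.5}
    - {"tx": 0,"ty": 0,"tz": 0,"rx": 0,"ry": 0,"rz": -0.5}
    - {"tx": 0,"ty": 0,"tz": 0,"rx": 0,"ry": 0,"rz": -0.5}
    - {"tx": 0,"ty": 0,"tz": 0,"rx": 0,"ry": 0,"rz": -0.5}
    - {"tx": 0,"ty": 0,"tz": 0,"rx": 0,"ry": 0,"rz": -0.5}
    - {"tx": 0,"ty": 0,"tz": 0,"rx": 0,"ry": 0,"rz": -0.5}
    - {"tx": 0,"ty": 0,"tz": 0,"rx": 0,"ry": 0,"rz": -0.1}
    - {"tx": 0,"ty": 0,"tz": 0,"rx": 0,"ry": 0,"rz": 0}
    - {"tx": 0,"ty": 0,"tz": 0,"rx": 0,"ry": 0,"rz": 0}

```text
t: 15.05
tcp_pos: [0.5063, 0.0719, 0.0883]
tcp_rot: [3.141, 0.001, 2.922]
ft_force: [-2.0, 0.2, 15.0]
grip_width: 0.0132
grasp_force: 55.0
```

```bash
python3 - <<'E'
from h import *
o=monitor.get_obs(); p=camera_params("top"); im=capture("wrist"); cv2.imwrite("pics/w5.png",im[:,:,::-1])
print(o['ft_force'],o['tcp_rot'],o['qpos'][5])
E
```

```text
[-2.00835154  0.19474361 14.97983001] [3.14102542e+00 1.03995629e-03 2.92225936e+00] -1.3402502656727602
```

View pics/w5.png

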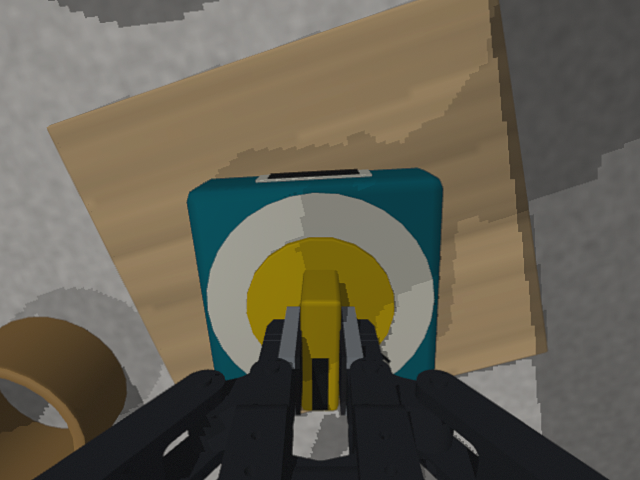

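The wrist picture shows the grille edge at about −3° to the tool, from (260,178) to (370,172). That matches the marker direction, which lies 3.5° from the timer's x. I unload, open and rise.

>>> arm_command:
  moves:
    - {"tx": 0,"ty": 0,"tz": -0.05,"rx": 0,"ry": 0,"rz": 0}
    - {"tx": 0,"ty": 0,"tz": -0.05,"rx": 0,"ry": 0,"rz": 0}
    - {"tx": 0,"ty": 0,"tz": 0,"rx": 0,"ry": 0,"rz": 0}
    - {"tx": 0,"ty": 0,"tz": 0,"rx": 0,"ry": 0,"rz": 0}

```text
t: 15.5
tcp_pos: [0.5062, 0.0718, 0.0902]
tcp_rot: [3.141, -0.0, 2.923]
ft_force: [0.4, 1.2, -0.3]
grip_width: 0.0126
grasp_force: 53.0
```

>>> arm_command:
  fingers: 1
  moves:
    - {"tx": 0,"ty": 0,"tz": 0,"rx": 0,"ry": 0,"rz": 0}
    - {"tx": 0,"ty": 0,"tz": 0,"rx": 0,"ry": 0,"rz": 0}
    - {"tx": 0,"ty": 0,"tz": 0,"rx": 0,"ry": 0,"rz": 0}
    - {"tx": 0,"ty": 0,"tz": 0,"rx": 0,"ry": 0,"rz": 0}
    - {"tx": 0,"ty": 0,"tz": 0,"rx": 0,"ry": 0,"rz": 0}
    - {"tx": 0,"ty": 0,"tz": 0,"rx": 0,"ry": 0,"rz": 0}
    - {"tx": 0,"ty": 0,"tz": 0,"rx": 0,"ry": 0,"rz": 0}
    - {"tx": 0,"ty": 0,"tz": 0,"rx": 0,"ry": 0,"rz": 0}
    - {"tx": 0,"ty": 0,"tz": 0,"rx": 0,"ry": 0,"rz": 0}
    - {"tx": 0,"ty": 0,"tz": 0,"rx": 0,"ry": 0,"rz": 0}

```text
t: 16.5
tcp_pos: [0.5062, 0.0717, 0.0903]
tcp_rot: [3.142, 0.0, 2.923]
ft_force: [0.3, 0.3, -0.6]
grip_width: 0.0854
grasp_force: 0.0
```

>>> arm_command:
  moves:
    - {"tx": 0,"ty": 0,"tz": -0.3,"rx": 0,"ry": 0,"rz": 0}
    - {"tx": 0,"ty": 0,"tz": -0.5,"rx": 0,"ry": 0,"rz": 0}
    - {"tx": 0,"ty": 0,"tz": -0.5,"rx": 0,"ry": 0,"rz": 0}
    - {"tx": 0,"ty": 0,"tz": -0.5,"rx": 0,"ry": 0,"rz": 0}
    - {"tx": 0,"ty": 0,"tz": -0.5,"rx": 0,"ry": 0,"rz": 0}
    - {"tx": 0,"ty": 0,"tz": -0.5,"rx": 0,"ry": 0,"rz": 0}
    - {"tx": 0,"ty": 0,"tz": -0.5,"rx": 0,"ry": 0,"rz": 0}
    - {"tx": 0,"ty": 0,"tz": -0.5,"rx": 0,"ry": 0,"rz": 0}
    - {"tx": 0,"ty": 0,"tz": -0.5,"rx": 0,"ry": 0,"rz": 0}
    - {"tx": 0,"ty": 0,"tz": -0.5,"rx": 0,"ry": 0,"rz": 0}
    - {"tx": 0,"ty": 0,"tz": 0,"rx": 0,"ry": 0,"rz": 0}
    - {"tx": 0,"ty": 0,"tz": 0,"rx": 0,"ry": 0,"rz": 0}

```text
t: 17.7
tcp_pos: [0.506, 0.0717, 0.2345]
tcp_rot: [3.141, 0.001, 2.922]
ft_force: [0.3, -0.8, -0.1]
grip_width: 0.0853
grasp_force: 0.0
```

```bash
python3 - <<'E'
from h import *
o=monitor.get_obs(); p=camera_params("wrist"); im=capture("wrist"); np.save("w6.npy",im); np.save("w6p.npy",p)
print(o['t'],o['tcp_pos'],o['tcp_rot'],o['ft_force'])
hsv=cv2.cvtColor(im,cv2.COLOR_RGB2HSV); H,S,V=[hsv[...,i].astype(int) for i in range(3)]
roi=np.zeros(H.shape,bool); roi[115:300,230:415]=1
teal=roi&(H>85)&(H<100)&(S>150); red=roi&((H<6)|(H>174))&(S>150)&(V>90)
hull=cv2.convexHull(np.argwhere(teal)[:,::-1].astype(np.float32))[:,0]
W=np.array([pix2w(p,u,.046)[:2] for u in hull]); print("case",cv2.minAreaRect((W*1000).astype(np.float32)))
m=np.argwhere(red)[:,::-1].mean(0); mw=pix2w(p,m,.051)[:2]; d=mw-[.5062,.0718]; print("red",m,red.sum(),mw,np.hypot(*d),np.arctan2(d[1],d[0]))
cv2.imwrite("pics/w6.png",cv2.resize(im[150:280,245:395],None,fx=4,fy=4,interpolation=cv2.INTER_NEAREST)[:,:,::-1])
E
```

```text
17.7 [0.50600252 0.07172653 0.23446261] [3.14135936e+00 5.55905086e-04 2.92249620e+00] [ 0.29430445 -0.81117193 -0.07602435]
case ((504.30694580078125, 72.95941925048828), (106.62808990478516, 108.64579010009766), 80.92681884765625)
red [318.5203252  276.16260163] 123 [0.55187277 0.0608597 ] 0.046964799224452396 -0.23510682597490157
```

View pics/w6.png

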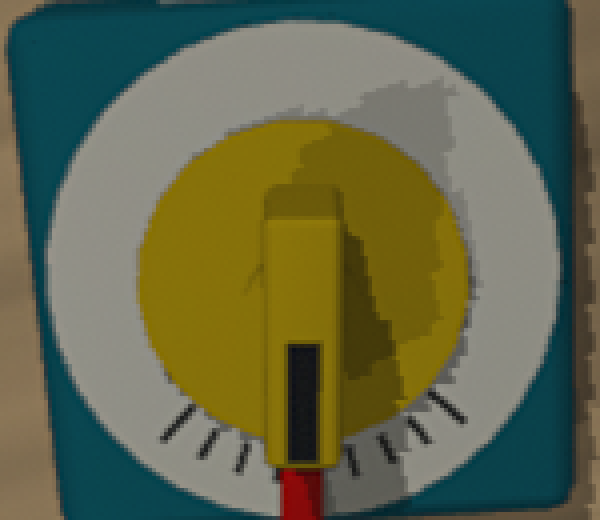

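The pointer at (304,405) in the crop lines up with the red marker at (302,495). The case yaw is unchanged (80.93° before and after) and it has moved about 1 mm. The gripper is clear, so I hand in.

```bash
python3 -c "
from rig import job; print(job.job_done())"
```

```text
the job is handed in; nothing more can be done
None
```

The dial was wound to its stop and turned back to the red marker, then released. In the last picture the pointer lines up with the marker and the timer stands where it stood, moved about 1 mm with no turn. The job is handed in, but no verdict came back.

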